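# Clamp a glass bottle in the quick-release vise

### The job

Clamp the empty glass bottle in the quick-release vise so that its wire closure can be fitted: press and hold down the lever on the sliding jaw, slide the jaw gently up to the glass, and let the lever spring back so that the jaw locks. Then wind the crank until the bottle is held firm against the V-shaped jaw, stopping as soon as the crank turns clearly harder, so that the glass is not crushed. Leave the bottle upright and everything else on the bench where it is.

Things in the scene. Friction and masses are not known exactly. Their poses are not given: they have to be found in the camera images.
- vise: Grey steel bench vise, screwed down. Origin: on the bench under its middle; its level x axis is the way the sliding jaw closes (crank end to fixed jaw), y across, z up. Bed 310 mm long (x -120 to 190), 110 wide, 20 high. The fixed jaw at the +x end is an upright rubber V (z 30 to 120 mm); set to suit the job, it seats the bottle with its axis at x 106 to 112 mm, y = 0: not known exactly.
- jaw (a joint): Sliding jaw (grey block 55 mm long, 64 mm wide, top at z 122 mm), m: grows as it slides along the vise's +x towards the bottle, 0 fully open, 0.10 at the end. With the lever up it is locked to the bed (holds over 65 N); with the lever pressed it slides with about 2 N. Jaw, lever and screw together have about 4 kg to set moving.
- lever (a joint): Quick-release lever on the sliding jaw, rad: up (jaw locked) it rests at about -0.04; grows as its paddle is pressed down, stop at 0.22 (15 mm at the paddle); the jaw is free above 0.03. It springs back by itself. Its hinge lies across the vise, 62 mm nearer the bottle than the paddle, 138 mm above the bench. Pressing takes 12 N at first, 16 N at the stop.
- paddle: Black plate at the lever's end, 38 mm along the vise, 46 mm across, moving with lever and jaw. Origin: centre of its top face, about 156 mm above the bench when up; z out of that face. On its +x edge (bottle side) stands a lip 11 mm high, 15.5 to 21.5 mm ahead of the origin: a fingertip pressing the paddle pushes the jaw along by it. More than 35 N bends it.
- jaw_face (a point): Centre of the flat face of the rubber pad that meets the bottle, 95 mm above the bench; it moves with the jaw and is advanced by the screw.
- soft_pad: Rubber-faced pad of the sliding jaw, 12 x 56 x 44 mm, sprung along the vise (about 30 N per mm, 4 mm of give); origin 95 mm below the centre of its face. While sliding it must not push the glass with more than 20 N. The bottle is held firm with 25 to 75 N; above 100 N the glass cracks.
- crank (a joint): Crank of the screw, rad: grows when turned clockwise seen from the crank end (right-hand about the vise's +x), which advances the pad, and the crank with it, towards the bottle by 12 mm a turn; 0 fully back, 9.4 fully out. At 0 the handle is straight above the screw axis, at pi/2 towards the vise's -y. It stays where it is left.
- crank_grip (a point): Grip point of the crank's handle: a wooden rod 16 mm thick along the vise's x, spinning freely on its pin, 40 mm from the screw axis (at vise y = 0, 95 mm up). The rod runs 32 mm outwards (-x) and 48 mm inwards from here; jaw_face is 195 mm further +x. Turning takes 4 N at the handle while the pad is free, plus 0.5 N per 10 N of clamping: 2 to 2.5 N more when rightly tight (50 N).
- bottle: The empty glass bottle to clamp: 66 mm thick up to 122 mm above its base, then a neck 31 mm thick, 190 mm tall, about 0.35 kg. It stands loose on the vise's bed on its axis, 1 to 11 mm short of being seated in the V. Origin: centre of its base; z up along its axis.
- spare_bottle: Another bottle of the same shape, brown, on the bench: leave alone.
- screwdriver: Screwdriver lying beside the vise: leave alone.
- seal: Rubber sealing ring, 42 mm wide, 8 mm thick, lying beside the vise: leave alone.
- stopper: White ceramic stopper, 28 mm wide, 26 mm tall, standing beside the vise: leave alone.
- mug: Blue mug: leave alone.
- jar: Glass jar with a brass lid: leave alone.
- brush: Brush lying on the bench: leave alone.
- wood_block: Block of wood 90 x 50 x 30 mm lying beside the vise: leave alone.
Mind the look-alikes: they are no part of the job. Of the things like the bottle, leave any that is yellow; of the rest the larger one is meant.

How it is judged:
By the outcome, as a careful person would: the job done as asked, in the order asked, and still so for the second after the job is handed in, with the robot touching nothing.
It also fails if it takes over 64 s, if anything falls off the work surface, if the arm or the gripper's body presses on something with over 40 N, if the wrist force passes 120 N, or if a joint passes its speed limit or range.

### The arm

A 6-joint arm with a two-finger parallel gripper is mounted at the origin on the work surface. World frame = base frame: x ahead of the robot, y to its left, z up, the work surface at z = 0. Lengths are in m, angles in rad, forces in N, time in s.
With the tool pointing down it reaches from about 0.4 to 0.825 m from the base axis. Payload 7 kg.
Tool frame: the origin (TCP) lies at the very end of the fingers, on their centre line; the grasp point (between the pads) lies 19 mm behind it; z points along the fingers, x is the direction in which the jaws open and shut, and the axes are right-handed (so a half turn about z gives the same grasp; the last joint's range is limited). The gripper opens to 88 mm and grips with 3 to 60 N. Pads are 19 mm wide; open, the fingers measure 130 mm over their backs; the gripper's body (78 mm by 193 mm) begins 47 mm behind the grasp point.
Start: joints at [1.503, 0.359, 0.012, 0, -1.224, -0.288], TCP at [0.235, 0.633, 0.227] pointing down, gripper open.
Joint ranges: [-3.07, 3.07], [-1.43, 2.12], [-1.02, 1.25], [-3.03, 1.67], [-3.05, -0], [-3.03, 3.03]. Speed limits (rad/s): [2.39, 2.39, 3.01, 3.14, 3.14, 3.14].

### API

Orientations are given as [roll, pitch, yaw] about the fixed x, y, z axes, in that order (R = Rz(yaw) Ry(pitch) Rx(roll)).
In Python, from bench import env gives the robot as it stands.
- The arm moves only by the shell command python3 -m handwheel 'ROWS' [OPENING] [FORCE]. ROWS is JSON, a list of rows, each a list of 4 numbers: the shift along the tool's x, y, z in m, then the turn about the tool's z in rad. A call has 1 to 5 rows; each row is the pose to reach, as a shift and turn from the pose measured when the call began, along the tool's axes at that moment; what a row does not reach only later rows make up. A row lasts 1/12 s, in which the tool goes at most 41.7 mm and 7.16 degrees, less where a joint would pass 70% of its speed; a pose out of reach is approached as far as the arm can. A call with a gripper value outside its range is refused whole. OPENING is the finger opening in m, from 0 to 0.0876, set as the call begins (- or left out, the last holds). The fingers move at their own pace and stop on an object; FORCE is the grip in N (left out, the last holds). Time passes only in rows, so rows that repeat a pose let the fingers close. It gives the time, the measured TCP pose, the force and the opening at its end, in the units of the state.
- env.observe(): the state, without advancing time (a new reading comes with each control period).
- env.capture(name): name is "side" or "top" or "wrist"; returns the picture (384x512x3 uint8, red, green, blue); there is no depth.
- env.get_calibration(name): a dict with "intrinsics" (3x3 intrinsics, pixels), "xyz" and "rotation" of the camera in the world; the wrist camera has in their place "tool_from_camera" (4x4, takes a point from camera to tool coordinates, whose origin is the TCP and whose axes are the tool frame's). Camera axes: x right, y down, z forward; pixel columns grow to the right and rows downward; lengths in m; the calibration is good to about 2 mm. A picture is of the moment at which its call begins: read the wrist's pose just before it. get_calibration takes no time and is no camera call.
- env.job_done(): hands the job in, once; it reports no verdict.
The state is a dict: "time_s": time; "q": joint angles; "qvel": joint speeds; "effort": joint torques, N m; "tcp_pos": TCP position; "ee_rot": TCP orientation; "wrist_force": force on the tool from outside, world axes, zero at the start; "moment": the same for the moment, N m; "grip_width": finger opening in m.
Only numpy, scipy, OpenCV 4.12 (cv2) and the standard library are available. Lean on these libraries where they do the work, as an engineer would, in place of code of your own. Each camera call takes 0.05 s, during which the arm holds its last target. There are 200 camera calls.

## Working session

There is one attempt and no reset: what is moved stays moved. The work goes in short steps, Python scripts to look and compute and a shell command to move; the robot and the scene stay as the last step left them, time stands still between calls to the robot, and variables do not carry over. Pictures are saved under pics/ and viewed, about 8 in all and at most 12, crops included, and the job is handed in when it is done.

```bash
mkdir -p pics; ls; python3 - <<'E'
from bench import env
import cv2,numpy as np
for n in ("side","top"):
    im=env.capture(n); cv2.imwrite(f"pics/{n}0.png",im[...,::-1])
    c=env.get_calibration(n); print(n,{k:np.round(v,4).tolist() for k,v in c.items()})
c=env.get_calibration("wrist"); print({k:np.round(v,4).tolist() for k,v in c.items()})
print(env.observe())
E
```

```text
pics
side {'intrinsics': [[422.2141, 0.0, 250.9169], [0.0, 422.2141, 185.5078], [0.0, 0.0, 1.0]], 'xyz': [0.4318, -0.6644, 0.9433], 'rotation': [-2.4634, -0.0133, -0.2074]}
top {'intrinsics': [[363.9754, 0.0, 255.6295], [0.0, 363.9754, 191.1986], [0.0, 0.0, 1.0]], 'xyz': [0.3709, -0.0158, 0.9703], 'rotation': [-2.9192, 0.0005, -1.4759]}
{'intrinsics': [[285.771, 0.0, 255.2025], [0.0, 285.771, 192.2062], [0.0, 0.0, 1.0]], 'tool_from_camera': [[1.0, -0.0001, -0.001, -0.0007], [0.0004, 0.9564, 0.292, -0.079], [0.0009, -0.292, 0.9564, -0.1576], [0.0, 0.0, 0.0, 1.0]]}
{'time_s': 0.1, 'q': array([ 1.50311356e+00,  3.59308216e-01,  1.11459623e-02, -3.01825443e-04,
       -1.22410446e+00, -2.88056203e-01]), 'qvel': array([-1.31178730e-03, -3.16213496e-03,  3.02755089e-06,  8.76408597e-04,
        3.48594130e-04,  3.76349974e-04]), 'effort': array([-1.12564299e-03, -5.84161949e+01,  2.93751526e+01,  7.01543123e+00,
        1.01447999e-02, -4.68070357e-05]), 'tcp_pos': array([0.23499403, 0.63230243, 0.22572018]), 'ee_rot': array([-3.14144696e+00, -1.49041751e-03, -1.92663817e+00]), 'wrist_force': array([-0.60552945, -0.649975  ,  0.67643872]), 'moment': array([0.00462785, 0.01568907, 0.01021688]), 'grip_width': 0.08738813220913948}
```

View pics/side0.png

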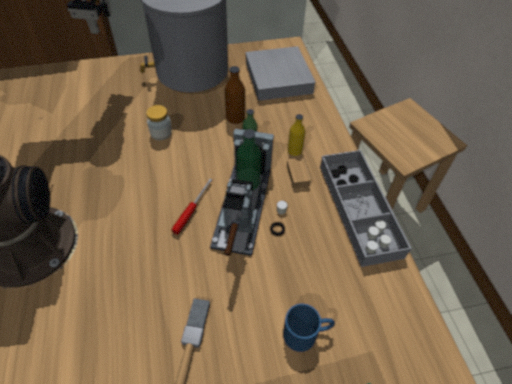

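View pics/top0.png

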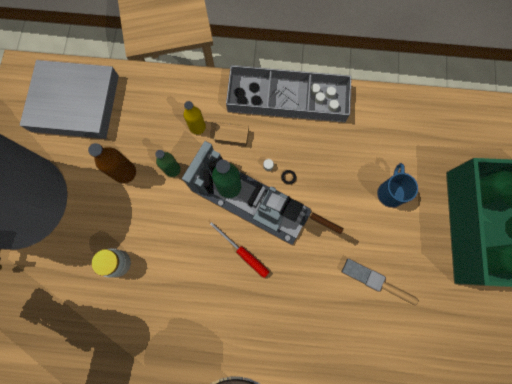

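The candidates for the bottle, as top-view pixels, are:
- the large green one standing in the vise (227,180)
- a small green one beyond the V (167,164)
- a yellow one (194,118)
- a brown spare (113,164)

The large green one in the vise is the one meant. I'll check it in a close crop.

```bash
python3 - <<'E'
import cv2,numpy as np
a=cv2.imread("pics/top0.png")[130:250,150:360]; a=cv2.resize(a,None,fx=3.8,fy=3.8,interpolation=cv2.INTER_CUBIC)
cv2.imwrite("pics/topc.png",a)
b=cv2.imread("pics/side0.png")[100:260,170:320]; b=cv2.resize(b,None,fx=3.75,fy=3.75,interpolation=cv2.INTER_CUBIC)
cv2.imwrite("pics/sidec.png",b)
E
```

```text
(no output)
```

View pics/topc.png

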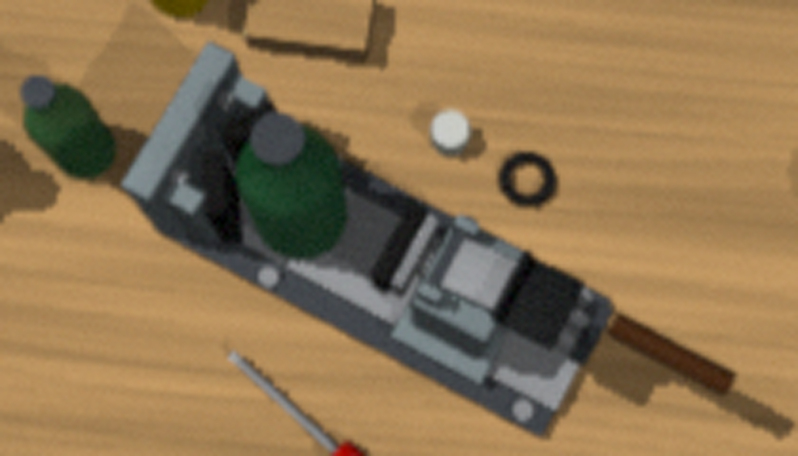

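View pics/sidec.png

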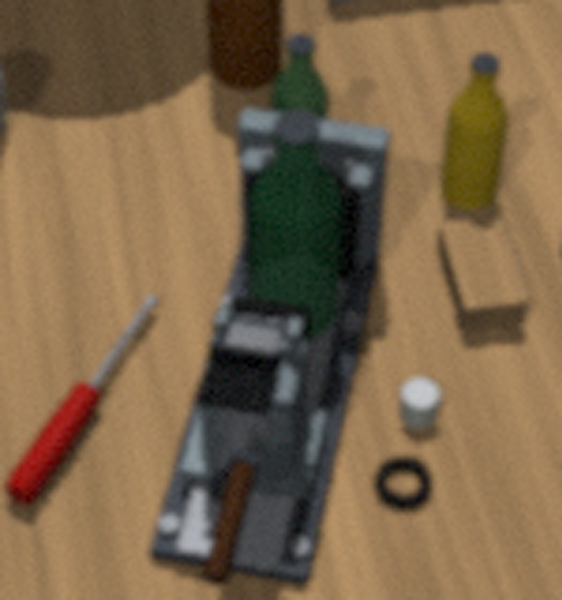

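The large green bottle in the vise is the right one: cap at topc (278,138) and sidec (298,125). The small green one stands behind the V. The crank handle is the brown rod, with its outer end at topc (733,385) and sidec (215,575). The paddle is the black square at topc (547,300) and sidec (240,380). Next I'll fit the vise pose to these points.

```bash
cat > h.py <<'E'
import numpy as np
from scipy.spatial.transform import Rotation as R
from bench import env
def cam(n):
    c=env.get_calibration(n); r=np.array(c["rotation"]); 
    r=R.from_euler("xyz",r).as_matrix() if r.size==3 else r
    return np.array(c["intrinsics"]),np.array(c["xyz"]),r
def proj(n,p):
    K,t,r=cam(n); v=K@(r.T@(np.asarray(p)-t)); return v[:2]/v[2]
E
cat > fit.py <<'E'
from h import *
from scipy.optimize import least_squares
T=lambda u,v:("top",(u/3.8+150-.37,v/3.8+130-.37)); S=lambda u,v:("side",(u/3.75+170-.37,v/3.75+100-.37))
def w(p,q): 
    c,s=np.cos(p[2]),np.sin(p[2]); return np.array([p[0]+c*q[0]-s*q[1],p[1]+s*q[0]+c*q[1],q[2]])
# p: x y yaw face bx by crank paddlex
def gp(p,d): return (p[3]-.195+d,-.04*np.sin(p[6]),.095+.04*np.cos(p[6]))
L=[("bed+",lambda p:(-.12,.055,.02),T(547,435)),("bed-",lambda p:(-.12,-.055,.02),T(612,303)),
("bed+",lambda p:(-.12,.055,.02),S(153,552)),("bed-",lambda p:(-.12,-.055,.02),S(308,577)),
("cap",lambda p:(p[4],p[5],.21),T(278,135)),("cap",lambda p:(p[4],p[5],.21),S(298,120)),
("ho",lambda p:gp(p,-.032),T(733,383)),("ho",lambda p:gp(p,-.032),S(214,572)),
("hi",lambda p:gp(p,.048),T(614,320)),("hi",lambda p:gp(p,.048),S(243,466)),
("pad",lambda p:(p[7],0,.156),T(547,297)),("pad",lambda p:(p[7],0,.156),S(240,378)),
("face+",lambda p:(p[3],.028,.117),T(376,281)),("face-",lambda p:(p[3],-.028,.117),T(418,207)),
("face+",lambda p:(p[3],.028,.117),S(234,297)),("face-",lambda p:(p[3],-.028,.117),S(307,313)),
]
f=lambda p:np.concatenate([proj(n,w(p,g(p)))-uv for _,g,(n,uv) in L])
for cr in (0.,1.,-1.,2.5):
    s=least_squares(f,[.5,0.,2.5,.04,.1,0,cr,-.06],loss="soft_l1"); print(s.cost,np.round(s.x,4))
    if cr==0 or s.cost<b.cost: b=s
for (n,g,(c,_)),r in zip(L,f(b.x).reshape(-1,2)): print(n,c,np.round(r,1),np.round(w(b.x,g(b.x)),3))
E
python3 fit.py
```

```text
Traceback (most recent call last):
  File "fit.py", line 19, in <module>
    s=least_squares(f,[.5,0.,2.5,.04,.1,0,cr,-.06],loss="soft_l1"); print(s.cost,np.round(s.x,4))
  File "fit.py", line 17, in <lambda>
    f=lambda p:np.concatenate([proj(n,w(p,g(p)))-uv for _,g,(n,uv) in L])
                               ~~~~^^^^^^^^^^^^^
  File "h.py", line 9, in proj
    K,t,r=cam(n); v=K@(r.T@(np.asarray(p)-t)); return v[:2]/v[2]
          ~~~^^^
  File "h.py", line 5, in cam
    c=env.get_calibration(n); r=np.array(c["rotation"]);
ValueError: time passes only in moves, steps and waits
```

```bash
sed -i 's/^def cam/from functools import lru_cache\n@lru_cache\ndef cam/' h.py; python3 fit.py 2>&1 | tail -30
```

```text
13.25710601195389 [ 0.5496 -0.0178  1.1877  0.0278  0.1056 -0.0046  0.2875 -0.0716]
13.25710601194771 [ 0.5496 -0.0178  1.1877  0.0278  0.1056 -0.0046  0.2875 -0.0716]
13.257106012569995 [ 0.5496 -0.0178  1.1877  0.0278  0.1056 -0.0046  0.2875 -0.0716]
56.73827981464382 [ 0.5493 -0.0176  1.1747  0.025   0.1056 -0.0036  2.4425 -0.071 ]
bed+ top [0.9 0.3] [ 0.454 -0.109  0.02 ]
bed- top [ 2.  -2.1] [ 0.556 -0.15   0.02 ]
bed+ side [-1.4 -1.2] [ 0.454 -0.109  0.02 ]
bed- side [ 0.4 -0.8] [ 0.556 -0.15   0.02 ]
cap top [-0.4 -0.1] [0.593 0.078 0.21 ]
cap side [-0.   0.7] [0.593 0.078 0.21 ]
ho top [0.7 0.3] [ 0.486 -0.207  0.133]
ho side [0.2 2.5] [ 0.486 -0.207  0.133]
hi top [0.6 1. ] [ 0.516 -0.133  0.133]
hi side [-0.2  0.5] [ 0.516 -0.133  0.133]
pad top [-1.4  0.3] [ 0.523 -0.084  0.156]
pad side [-0.3  1. ] [ 0.523 -0.084  0.156]
face+ top [-0.6 -1.2] [0.534 0.018 0.117]
face- top [-0.9 -1.9] [ 0.586 -0.003  0.117]
face+ side [-1.4 -0.7] [0.534 0.018 0.117]
face- side [ 0.8 -1.8] [ 0.586 -0.003  0.117]
```

```bash
python3 -m handwheel '[[0,0,-0.04,0],[0.02,-0.02,-0.08,0],[0.05,-0.045,-0.09,0],[0.08,-0.073,-0.09,0],[0.11,-0.1,-0.09,0]]' 0.0 20; python3 -m handwheel '[[0.03,-0.027,0,0],[0.06,-0.054,0,0],[0.09,-0.081,0,0],[0.12,-0.108,0,0],[0.15,-0.137,0,0]]'
python3 -m handwheel '[[0.03,-0.027,0,0],[0.06,-0.054,0,0],[0.09,-0.081,0,0],[0.12,-0.108,0,0],[0.15,-0.137,0,0]]'
```

```text
time_s: 0.52
tcp_pos: [0.2899, 0.4957, 0.3167]
ee_rot: [3.142, 0.0, -1.926]
wrist_force: [1.8, 0.9, -0.0]
grip_width: 0.06
time_s: 0.93
tcp_pos: [0.3661, 0.3054, 0.3166]
ee_rot: [3.141, 0.0, -1.925]
wrist_force: [1.0, -0.8, 0.4]
grip_width: 0.0266
time_s: 1.35
tcp_pos: [0.4423, 0.1153, 0.3168]
ee_rot: [3.141, 0.001, -1.925]
wrist_force: [1.4, 0.8, -0.6]
grip_width: 0.0007
```

```bash
python3 -m handwheel '[[0.03,-0.027,0,0.12],[0.06,-0.054,0,0.24],[0.09,-0.083,0,0.36],[0.125,-0.115,0,0.48],[0.157,-0.145,0,0.6]]'; python3 -m handwheel '[[0,0,0,0.12],[0,0,0,0.24],[0,0,0.02,0.36],[0,0,0.04,0.48],[0,0,0.06,0.6]]'
python3 -m handwheel '[[0,0,0,0.12],[0,0,0,0.24],[0,0,0,0.36],[0,0,0,0.4],[0,0,0,0.4]]'; python3 - <<'E'
from h import *; import cv2
o=env.observe(); print(o["tcp_pos"],o["ee_rot"],o["q"])
im=env.capture("wrist"); cv2.imwrite("pics/w1.png",cv2.resize(im[...,::-1],(800,600),interpolation=cv2.INTER_CUBIC))
E
```

```text
time_s: 1.77
tcp_pos: [0.521, -0.077, 0.3166]
ee_rot: [3.141, 0.001, -2.531]
wrist_force: [0.8, 1.2, -0.2]
grip_width: 0.0006
time_s: 2.18
tcp_pos: [0.5207, -0.0772, 0.2556]
ee_rot: [3.14, 0.0, -3.137]
wrist_force: [-0.3, 0.0, -0.7]
grip_width: 0.0006
time_s: 2.6
tcp_pos: [0.5205, -0.0772, 0.2552]
ee_rot: [3.14, -0.001, 2.744]
wrist_force: [-0.9, 0.7, -0.1]
grip_width: 0.0006
[ 0.52047459 -0.07724904  0.25522742] [ 3.14030636e+00 -9.86790887e-04  2.74389456e+00] [ 0.22451862  0.09452007 -0.26737422 -0.00173256 -1.20895469 -0.62160398]
```

View pics/w1.png

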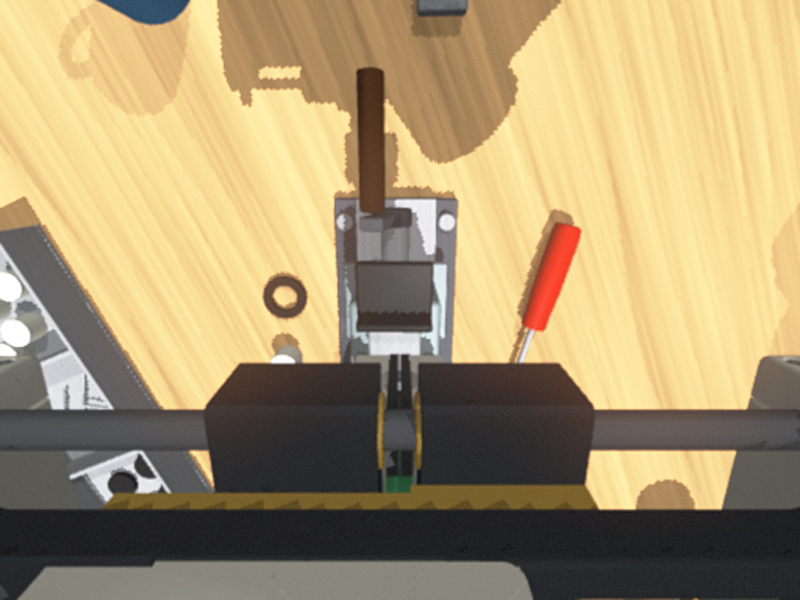

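The wrist view shows:
- the paddle's back corners at (357,262) and (433,263), with the lip ahead of it
- the bed's end corners at (336,198) and (457,199)
- the handle from (370,69) to (372,212)

I'll refit with these added.

```bash
python3 - <<'E'
s=open('fit.py').read().split("f=lambda")[0]
s+='''
c=env.get_calibration("wrist");KW=np.array(c["intrinsics"]);TC=np.array(c["tool_from_camera"])
TP=np.array([0.52047,-0.07725,0.25523]);TR=R.from_euler("xyz",[3.1403,-.00099,2.74389]).as_matrix()
def projw(P):
    t=TR.T@(P-TP); v=KW@(TC[:3,:3].T@(t-TC[:3,3])); return v[:2]/v[2]
W=lambda u,v:("wrist",(u/1.5625-.2,v/1.5625-.2))
L=[l for l in L if not(l[0]=="bed-" and l[2][0]=="top")]
L+=[("bed-",lambda p:(-.12,-.055,.02),W(336,198)),("bed+",lambda p:(-.12,.055,.02),W(457,199)),
("pb-",lambda p:(p[7]-.019,-.023,.154),W(357,262)),("pb+",lambda p:(p[7]-.019,.023,.154),W(433,263)),
("lip-",lambda p:(p[7]+.0185,-.023,.167),W(355,330)),("lip+",lambda p:(p[7]+.0185,.023,.167),W(434,331)),
("ho",lambda p:gp(p,-.032),W(370,71)),("hi",lambda p:gp(p,.048),W(372,212)),("by",lambda p:(p[4],p[5],.21),None)]
f=lambda p:np.concatenate([[p[5]/.002,0] if o is None else (proj(o[0],w(p,g(p)))-o[1]) if o[0]!="wrist" else 1.*(projw(w(p,g(p)))-o[1]) for _,g,o in L])
for cr in (0.,2.5):
    s=least_squares(f,[.55,-.02,1.19,.03,.1,0,cr,-.07],loss="soft_l1"); print(s.cost,np.round(s.x,4))
    if cr==0 or s.cost<b.cost: b=s
for (n,g,o),r in zip(L,f(b.x).reshape(-1,2)): print(n,o and o[0],np.round(r,1),np.round(w(b.x,g(b.x)),3))
'''
open('fit2.py','w').write(s)
E
python3 fit2.py
```

```text
24.49775268931308 [ 0.5504 -0.0142  1.1679  0.0272  0.1023 -0.0021  0.3628 -0.0731]
80.73093986835018 [ 5.5040e-01 -1.4200e-02  1.1644e+00  2.1200e-02  1.0220e-01 -1.8000e-03
  2.6439e+00 -7.3100e-02]
bed+ top [-1.2  0.5] [ 0.453 -0.103  0.02 ]
bed+ side [-2.1 -3. ] [ 0.453 -0.103  0.02 ]
bed- side [-0.6 -1.9] [ 0.554 -0.146  0.02 ]
cap top [-0.7  0.3] [0.592 0.079 0.21 ]
cap side [-0.5  0.6] [0.592 0.079 0.21 ]
ho top [-0.8  0.4] [ 0.485 -0.204  0.132]
ho side [-0.3  1.5] [ 0.485 -0.204  0.132]
hi top [-0.6  0.6] [ 0.516 -0.13   0.132]
hi side [-0.  -0.3] [ 0.516 -0.13   0.132]
pad top [-2.7  0.7] [ 0.522 -0.081  0.156]
pad side [-1.   0.1] [ 0.522 -0.081  0.156]
face+ top [-1.9 -1.8] [0.535 0.022 0.117]
face- top [-1.8 -2.4] [ 0.587 -0.     0.117]
face+ side [-1.1 -1.8] [0.535 0.022 0.117]
face- side [ 1.  -2.6] [ 0.587 -0.     0.117]
bed- wrist [-2.9 -0.3] [ 0.554 -0.146  0.02 ]
bed+ wrist [ 1.6 -0.6] [ 0.453 -0.103  0.02 ]
pb- wrist [-1.2  0.4] [ 0.535 -0.108  0.154]
pb+ wrist [-0. -0.] [ 0.493 -0.09   0.154]
lip- wrist [-0.3 -0. ] [ 0.55  -0.073  0.167]
lip+ wrist [-0.7 -0.5] [ 0.508 -0.055  0.167]
ho wrist [-0.3 -1.9] [ 0.485 -0.204  0.132]
hi wrist [-0.3 -0.4] [ 0.516 -0.13   0.132]
by None [-1.1  0. ] [0.592 0.079 0.21 ]
```

```bash
python3 -m handwheel '[[-0.003,-0.004,0.03,0],[-0.003,-0.004,0.06,0],[-0.003,-0.004,0.08,0],[-0.003,-0.004,0.09,0],[-0.003,-0.004,0.092,0]]'; python3 -m handwheel '[[0,0,0.002,0],[0,0,0.004,0],[0,0,0.006,0],[0,0,0.008,0],[0,0,0.01,0]]'; python3 - <<'E'
from h import *; import cv2
o=env.observe(); print(o["tcp_pos"],o["ee_rot"],o["moment"])
im=env.capture("wrist"); cv2.imwrite("pics/w2.png",cv2.resize(im[100:384,130:390,::-1],None,fx=2.1,fy=2.1,interpolation=cv2.INTER_CUBIC))
E
```

```text
time_s: 3.07
tcp_pos: [0.5206, -0.0821, 0.1614]
ee_rot: [-3.141, -0.004, 2.748]
wrist_force: [0.2, 0.4, -0.9]
grip_width: 0.0005
time_s: 3.48
tcp_pos: [0.5211, -0.0828, 0.1535]
ee_rot: [-3.141, -0.002, 2.749]
wrist_force: [-4.8, 0.5, 13.4]
grip_width: 0.0003
[ 0.52113224 -0.08275474  0.15351173] [-3.14074294e+00 -1.65106347e-03  2.74906744e+00] [ 0.06392766  1.71835771 -0.02569576]
```

View pics/w2.png

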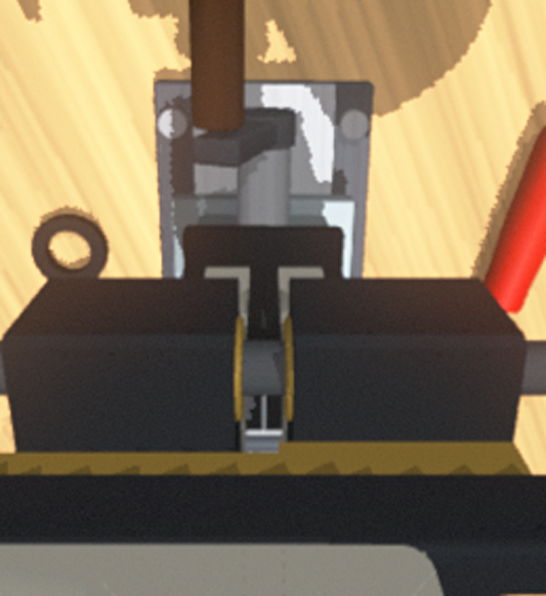

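The wrist view shows the closed fingers centred on the paddle (crop x≈265), and about 13 N of press force. I'll press further to free the jaw.

```bash
python3 -m handwheel '[[0,0,0.004,0],[0,0,0.007,0],[0,0,0.009,0],[0,0,0.011,0],[0,0,0.011,0]]'; python3 -m handwheel '[[0,0.001,0.003,0],[0,0.002,0.003,0],[0,0.004,0.003,0],[0,0.006,0.003,0],[0,0.008,0.003,0]]'
```

```text
time_s: 3.95
tcp_pos: [0.5213, -0.0828, 0.1446]
ee_rot: [-3.141, -0.0, 2.75]
wrist_force: [-8.8, 2.2, 18.4]
grip_width: 0.0007
time_s: 4.37
tcp_pos: [0.5244, -0.0755, 0.1443]
ee_rot: [3.142, 0.002, 2.751]
wrist_force: [-9.2, 1.7, 17.2]
grip_width: 0.0003
```

```bash
python3 -m handwheel '[[0.001,0.002,0.003,0],[0.001,0.004,0.003,0],[0.001,0.006,0.003,0],[0.001,0.008,0.003,0],[0.001,0.010,0.003,0]]'; python3 -m handwheel '[[0.001,0.002,0.003,0],[0.001,0.004,0.003,0],[0.001,0.006,0.003,0],[0.001,0.008,0.003,0],[0.001,0.010,0.003,0]]';python3 -m handwheel '[[0.001,0.001,0.003,0],[0.001,0.002,0.003,0],[0.001,0.003,0.003,0],[0.001,0.003,0.003,0],[0.001,0.003,0.003,0]]'; python3 - <<'E'
from h import *; import cv2
o=env.observe(); print(o["tcp_pos"],o["ee_rot"],o["moment"])
a=env.capture("side")[...,::-1]; b=env.capture("top")[...,::-1]; cv2.imwrite("pics/s3r.png",a); cv2.imwrite("pics/t3r.png",b)
a=cv2.resize(a[110:230,210:290],None,fx=5,fy=5,interpolation=cv2.INTER_CUBIC)
b=cv2.resize(b[130:250,180:260],None,fx=5,fy=5,interpolation=cv2.INTER_CUBIC)
cv2.imwrite("pics/st3.png",np.hstack([a,b]))
E
```

```text
time_s: 4.78
tcp_pos: [0.5283, -0.066, 0.1445]
ee_rot: [3.141, 0.005, 2.752]
wrist_force: [-7.0, 0.2, 17.1]
grip_width: 0.0006
time_s: 5.2
tcp_pos: [0.5324, -0.0565, 0.1447]
ee_rot: [3.139, 0.008, 2.753]
wrist_force: [-5.9, 0.6, 17.0]
grip_width: 0.0006
time_s: 5.62
tcp_pos: [0.5338, -0.0532, 0.1448]
ee_rot: [3.138, 0.012, 2.754]
wrist_force: [-7.1, 1.9, 17.2]
grip_width: 0.0001
[ 0.53378425 -0.05316608  0.14483292] [3.13773343 0.01203396 2.75404212] [0.92234268 2.26902502 0.02442143]
```

View pics/st3.png

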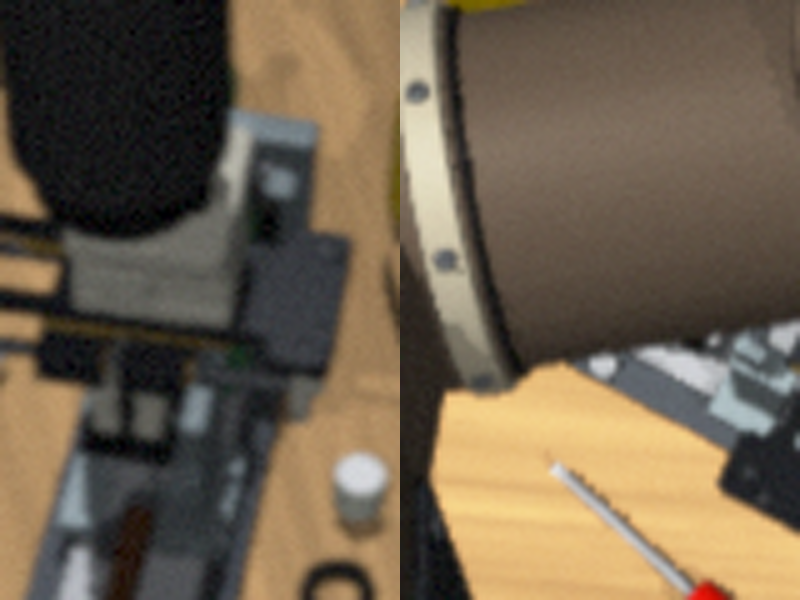

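The side view is blocked by the gripper, but the jaw and paddle have moved along with the fingers. I'll creep on and watch the force along the slide.

```bash
python3 -m handwheel '[[0.001,0.001,0.003,0],[0.0015,0.002,0.003,0],[0.002,0.003,0.003,0],[0.002,0.004,0.003,0],[0.002,0.005,0.003,0]]'; python3 - <<'E'
from h import *; import cv2
o=env.observe(); print(o["tcp_pos"],o["ee_rot"],o["moment"])
im=env.capture("wrist")[...,::-1]; cv2.imwrite("pics/w4.png",cv2.resize(im[60:360,130:390],None,fx=2,fy=2,interpolation=cv2.INTER_CUBIC))
E
```

```text
time_s: 6.13
tcp_pos: [0.5359, -0.0478, 0.1454]
ee_rot: [3.136, 0.017, 2.755]
wrist_force: [-4.7, -0.8, 17.1]
grip_width: 0.0007
[ 0.53590077 -0.04783954  0.14542369] [3.13574988 0.0172576  2.75531507] [0.0392718  1.47544537 0.02696688]
```

View pics/w4.png

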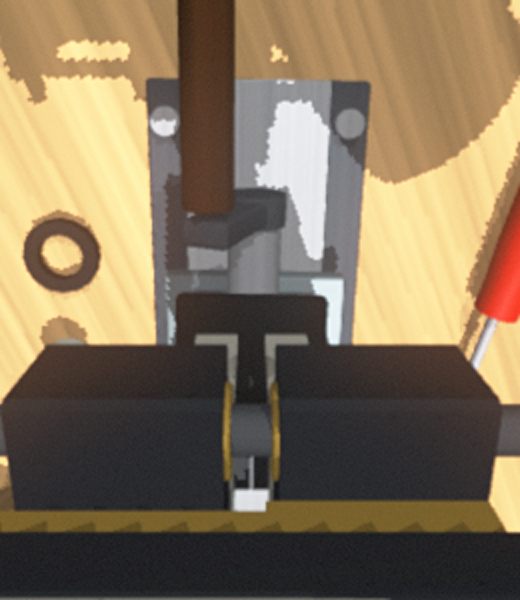

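The paddle hasn't shifted relative to the fingers (back edge at row ≈208 before and now), so the jaw has followed by about 38 mm. Creeping on.

```bash
python3 -m handwheel '[[0.0005,0.001,0.003,0],[0.001,0.002,0.003,0],[0.001,0.003,0.003,0],[0.001,0.004,0.003,0],[0.001,0.005,0.003,0]]';  python3 -m handwheel '[[0.0005,0.0005,0.003,0],[0.0005,0.001,0.003,0],[0.0005,0.0015,0.003,0],[0.0005,0.002,0.003,0],[0.0005,0.0025,0.003,0]]'; python3 - <<'E'
from h import *; import cv2
for n in ("top","side","wrist"): cv2.imwrite(f"pics/{n}5.png",env.capture(n)[...,::-1])
o=env.observe(); print(o["tcp_pos"],o["ee_rot"],o["moment"], o["wrist_force"])
E
```

```text
time_s: 6.6
tcp_pos: [0.538, -0.0431, 0.1456]
ee_rot: [3.135, 0.021, 2.756]
wrist_force: [-6.7, -1.8, 17.2]
grip_width: 0.0006
time_s: 7.02
tcp_pos: [0.5389, -0.0411, 0.1455]
ee_rot: [3.135, 0.023, 2.757]
wrist_force: [-7.0, -1.3, 17.2]
grip_width: 0.0005
[ 0.53896511 -0.04094732  0.14549896] [3.13449169 0.02307461 2.75729699] [-0.00616457  2.77662632 -0.0797076 ] [-8.41847501 -0.23434905 17.12307887]
```

The force along the slide rose from about 2 N to about 4 N near the expected contact point (about 42 mm), so the pad is lightly touching the bottle. I'll let the lever up.

```bash
python3 -m handwheel '[[0,0,-0.004,0],[0,0,-0.008,0],[0,0,-0.012,0],[0,0,-0.016,0],[0,0,-0.02,0]]'; python3 -m handwheel '[[0,-0.001,-0.03,0],[0,-0.012,-0.06,0],[0,-0.03,-0.09,0],[0,-0.06,-0.095,0],[0,-0.09,-0.095,0]]' 0.05; python3 -m handwheel '[[0,-0.03,0,0],[0,-0.06,0,0],[0,-0.09,0,0],[0,-0.12,0,0],[0,-0.13,0,0]]'; python3 - <<'E'
from h import *; import cv2
o=env.observe(); print(o["tcp_pos"],o["ee_rot"])
for n in ("top","side","wrist"): cv2.imwrite(f"pics/{n}6.png",env.capture(n)[...,::-1])
a=cv2.imread("pics/top6.png")[130:250,170:290];b=cv2.imread("pics/wrist6.png")[60:360,130:430]
cv2.imwrite("pics/c6.png",np.hstack([cv2.resize(a,(400,400),interpolation=cv2.INTER_CUBIC),cv2.resize(b,(400,400))]))
E
```

```text
time_s: 7.58
tcp_pos: [0.5387, -0.0408, 0.1662]
ee_rot: [3.134, 0.024, 2.757]
wrist_force: [0.6, -0.1, -0.1]
grip_width: 0.0006
time_s: 8.0
tcp_pos: [0.5037, -0.1246, 0.2635]
ee_rot: [3.132, 0.028, 2.759]
wrist_force: [-0.5, -0.0, -1.0]
grip_width: 0.0287
time_s: 8.42
tcp_pos: [0.4537, -0.2477, 0.2624]
ee_rot: [3.133, 0.028, 2.758]
wrist_force: [0.9, 0.3, -0.3]
grip_width: 0.05
[ 0.45366811 -0.24773455  0.26242763] [3.13254376 0.02823755 2.7576264 ]
```

View pics/c6.png

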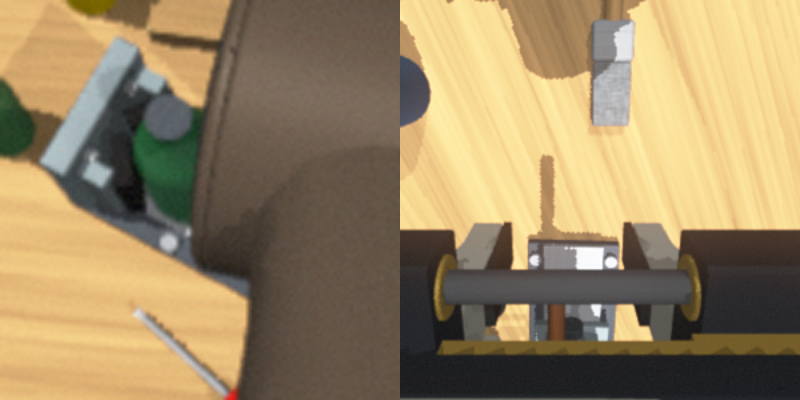

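The jaw stayed put and the bottle is upright: cap at (168,115) in the left half of the picture, next to the V. Next I'll work out the shift to the crank handle.

```bash
cat > c.py <<'E'
import sys; from h import *
X,Y,TH=.5504,-.0142,1.168
xv=np.array([np.cos(TH),np.sin(TH),0]);yv=np.array([-xv[1],xv[0],0]);O=np.array([X,Y,0])
o=env.observe();P=o["tcp_pos"];M=R.from_euler("xyz",o["ee_rot"]).as_matrix()
def vise(p): return np.array([(p-O)@xv,(p-O)@yv,p[2]])
def world(v): return O+v[0]*xv+v[1]*yv+np.array([0,0,v[2]])
def shift(v): return np.round(M.T@(world(v)-P),4)   # tool shift that brings TCP to vise point v
E
python3 - <<'E'
from c import *
print(vise(P)); g=[-.126,-.0142,.1324]
for h in (.06,0): print(shift(np.array(g)+[0,0,h-.019]))
print(M[:,1]@xv,M[:,1]@yv, M[:,2])
E
```

```text
[-0.25053755 -0.00293852  0.26225268]
[-0.011   0.1235  0.0904]
[-0.0093  0.1229  0.1504]
0.9997811782060005 0.018621640348828922 [ 0.02981303 -0.00177652 -0.99955391]
```

```bash
python3 -m handwheel '[[-0.003,0.03,0.02,0.019],[-0.005,0.06,0.04,0.019],[-0.008,0.09,0.06,0.019],[-0.011,0.12,0.08,0.019],[-0.011,0.1235,0.09,0.019]]'; python3 - <<'E'
from c import *; import cv2
print(vise(P)); g=np.array([-.126,-.0142,.1324])
print(shift(g-[0,0,.019]))
cv2.imwrite("pics/side7.png",env.capture("side")[...,::-1])
im=env.capture("wrist")[...,::-1]; cv2.imwrite("pics/w7.png",cv2.resize(im[120:384,100:410],None,fx=2,fy=2))
E
```

```text
time_s: 8.98
tcp_pos: [0.5154, -0.1314, 0.1716]
ee_rot: [3.132, 0.027, 2.741]
wrist_force: [0.8, -0.5, 0.0]
grip_width: 0.0501
[-0.12157519 -0.01372678  0.17157995]
[ 0.0011 -0.005   0.0581]
```

View pics/w7.png

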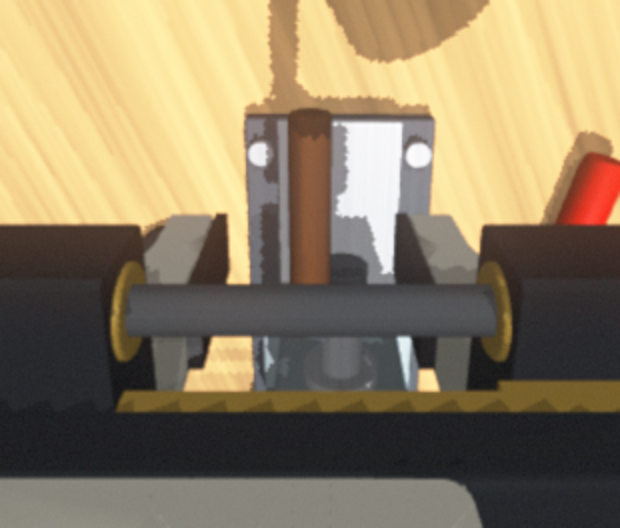

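The rod lies midway between the fingers (x≈310), and its outer end checks against the model (-153 mm against -154 mm). I'll go down and grip it.

```bash
python3 -m handwheel '[[0.001,-0.003,0.02,0],[0.001,-0.004,0.04,0],[0.001,-0.004,0.05,0],[0.001,-0.004,0.057,0],[0.001,-0.004,0.058,0]]'; python3 -m handwheel '[[0,0,0,0],[0,0,0,0],[0,0,0,0],[0,0,0,0],[0,0,0,0]]' 0.0 15; python3 - <<'E'
from c import *
v=vise(P); v2=vise(P-.019*M[:,2]); print(v,v2, o["wrist_force"]@xv,o["wrist_force"]@yv, M.T@yv, M.T@[0,0,1])
print("ang",np.arctan2(-v2[1],v2[2]-.095),np.hypot(v2[1],v2[2]-.095))
E
```

```text
time_s: 9.5
tcp_pos: [0.5124, -0.1371, 0.1133]
ee_rot: [3.134, 0.024, 2.741]
wrist_force: [-0.5, -0.2, 0.2]
grip_width: 0.0502
time_s: 9.92
tcp_pos: [0.5126, -0.1371, 0.1139]
ee_rot: [3.133, 0.024, 2.741]
wrist_force: [0.3, 0.2, 0.8]
grip_width: 0.0225
[-0.12784477 -0.01341486  0.11385896] [-0.12800535 -0.01294998  0.13285259] 0.2762714374246742 -0.18095093636015433 [ 0.99969739  0.00254626 -0.02446716] [-0.02448774  0.00839143 -0.99966491]
ang 0.3296341654189765 0.04000650638068373
```

```bash
python3 -m handwheel '[[0,0,0,0],[0,0,0,0],[0,0,0,0],[0,0,0,0]]'; cat > n.py <<'E'
from c import *
d=float(sys.argv[1]) if len(sys.argv)>1 else 1.0; n=int(sys.argv[2]) if len(sys.argv)>2 else 1
g=vise(P-.019*M[:,2]); a=np.arctan2(-g[1],g[2]-.095); r=np.hypot(g[1],g[2]-.095)
F=o["wrist_force"]; f=lambda t:(-np.cos(t)*(F@yv)-np.sin(t)*F[2])
print("a %.3f r %.4f x %.4f Ftan %.2f Frad %.2f Fx %.2f"%(a,r,g[0],-f(a),(F@yv)*-np.sin(a)+F[2]*np.cos(a),F@xv))
# the circle of radius 40 mm about the vise screw axis, from here; n calls of 5 rows, each advancing d
def G(t): return np.array([g[0]+.012*(t-a)/2/np.pi,-.04*np.sin(t),.095+.04*np.cos(t)])
s0=g
for k in range(n):
    rows=[(M.T@(world(G(a+k*d+d*i/5))-world(s0))).round(4).tolist() for i in range(1,6)]
    s0=G(a+(k+1)*d); print([x+[0] for x in rows])
E
python3 n.py 1.0 2
```

```text
time_s: 10.25
tcp_pos: [0.5131, -0.1373, 0.1142]
ee_rot: [3.133, 0.025, 2.741]
wrist_force: [1.6, -3.1, 0.9]
grip_width: 0.0159
a 0.340 r 0.0405 x -0.1280 Ftan -2.25 Frad 1.73 Fx -2.23
[[-0.007, 0.0003, 0.004, 0], [-0.0133, 0.0007, 0.009, 0], [-0.0184, 0.001, 0.015, 0], [-0.0223, 0.0013, 0.022, 0], [-0.0247, 0.0016, 0.0297, 0]]
[[-0.0008, 0.0003, 0.0079, 0], [-0.0001, 0.0006, 0.0159, 0], [0.0022, 0.001, 0.0235, 0], [0.006, 0.0013, 0.0306, 0], [0.0111, 0.0016, 0.0367, 0]]
```

```bash
python3 -m handwheel '[[-0.007,0.0003,0.004,0],[-0.0133,0.0007,0.009,0],[-0.0184,0.001,0.015,0],[-0.0223,0.0013,0.022,0],[-0.0247,0.0016,0.0297,0]]'; python3 n.py 1.0 2
```

```text
time_s: 10.67
tcp_pos: [0.538, -0.1457, 0.0842]
ee_rot: [3.133, 0.025, 2.741]
wrist_force: [-1.2, 0.2, 3.9]
grip_width: 0.0158
a 1.367 r 0.0405 x -0.1260 Ftan 4.03 Frad -0.43 Fx -0.26
[[-0.0001, 0.0003, 0.0081, 0], [0.0009, 0.0006, 0.016, 0], [0.0034, 0.001, 0.0236, 0], [0.0074, 0.0013, 0.0305, 0], [0.0127, 0.0016, 0.0365, 0]]
[[0.0064, 0.0004, 0.0048, 0], [0.0136, 0.0007, 0.0083, 0], [0.0213, 0.0011, 0.0103, 0], [0.0293, 0.0015, 0.0107, 0], [0.0372, 0.0019, 0.0095, 0]]
```

Tangential force is 4.0 N, which matches a free-running crank. I'll go on in half-radian calls and watch the force.

```bash
python3 -m handwheel '[[-0.0001,0.0002,0.004,0],[-0.0001,0.0003,0.0081,0],[0.0003,0.0005,0.012,0],[0.0009,0.0006,0.016,0],[0.002,0.0008,0.02,0]]'; python3 n.py 0.5 1;  python3 -m handwheel '[[0.0014,0.0002,0.0038,0],[0.0032,0.0003,0.0073,0],[0.0054,0.0005,0.0106,0],[0.008,0.0006,0.0136,0],[0.0108,0.0008,0.0164,0]]';python3 n.py 0.5 2
```

```text
time_s: 11.08
tcp_pos: [0.5373, -0.1443, 0.0641]
ee_rot: [3.133, 0.026, 2.741]
wrist_force: [-0.5, -3.2, 3.5]
grip_width: 0.0151
a 1.871 r 0.0403 x -0.1250 Ftan 3.58 Frad -0.30 Fx -3.14
[[0.0017, 0.0002, 0.0036, 0], [0.0036, 0.0003, 0.0072, 0], [0.0058, 0.0005, 0.0105, 0], [0.0083, 0.0007, 0.0137, 0], [0.0111, 0.0008, 0.0165, 0]]
time_s: 11.5
tcp_pos: [0.5284, -0.1395, 0.0474]
ee_rot: [3.133, 0.027, 2.741]
wrist_force: [1.2, -5.6, 4.6]
grip_width: 0.0149
a 2.362 r 0.0403 x -0.1240 Ftan 5.59 Frad -0.90 Fx -4.69
[[0.0032, 0.0002, 0.0024, 0], [0.0065, 0.0004, 0.0047, 0], [0.01, 0.0005, 0.0066, 0], [0.0137, 0.0007, 0.0082, 0], [0.0175, 0.0009, 0.0093, 0]]
[[0.0039, 0.0002, 0.0008, 0], [0.0079, 0.0004, 0.0012, 0], [0.0119, 0.0006, 0.0012, 0], [0.0159, 0.0008, 0.0008, 0], [0.0198, 0.001, 0.0001, 0]]
```

```bash
python3 -m handwheel '[[0.0018,0.0001,0.0015,0],[0.0038,0.0001,0.0029,0],[0.0058,0.0001,0.0042,0]]'; python3 n.py 0.5 1
```

```text
time_s: 11.75
tcp_pos: [0.5236, -0.1372, 0.0431]
ee_rot: [3.133, 0.028, 2.741]
wrist_force: [2.0, -5.0, 3.3]
grip_width: 0.0152
a 2.533 r 0.0401 x -0.1238 Ftan 5.03 Frad -0.53 Fx -3.77
[[0.0035, 0.0002, 0.0019, 0], [0.0072, 0.0004, 0.0036, 0], [0.0109, 0.0006, 0.0049, 0], [0.0148, 0.0008, 0.0058, 0], [0.0188, 0.0009, 0.0063, 0]]
```

```bash
python3 -m handwheel '[[0.0025,0,0.0014,0],[0.005,0,0.0026,0],[0.0077,0,0.0037,0]]'; python3 n.py 0.3 1 | head -1; python3 -m handwheel '[[0.002,0,0.0006,0],[0.004,0,0.001,0]]'; python3 n.py 0.4 1
```

```text
time_s: 12.0
tcp_pos: [0.5174, -0.1342, 0.0394]
ee_rot: [3.132, 0.03, 2.742]
wrist_force: [3.8, -5.4, 2.1]
grip_width: 0.0153
a 2.727 r 0.0400 x -0.1235 Ftan 5.97 Frad 0.28 Fx -3.50
time_s: 12.17
tcp_pos: [0.5144, -0.1327, 0.0383]
ee_rot: [3.132, 0.032, 2.742]
wrist_force: [4.2, -6.0, 0.8]
grip_width: 0.0157
a 2.815 r 0.0398 x -0.1233 Ftan 6.11 Frad 1.18 Fx -3.88
[[0.003, 0.0002, 0.001, 0], [0.0062, 0.0003, 0.0016, 0], [0.0094, 0.0005, 0.0019, 0], [0.0126, 0.0006, 0.0019, 0], [0.0158, 0.0008, 0.0017, 0]]
```

```bash
for i in 1; do python3 -m handwheel '[[0.0025,0,0.0005,0]]'; python3 n.py 0.3 1|head -1; python3 -m handwheel '[[0.0025,0,0.0003,0]]'; python3 n.py 0.3 1 ; done
```

```text
time_s: 12.25
tcp_pos: [0.5128, -0.1319, 0.0377]
ee_rot: [3.131, 0.033, 2.742]
wrist_force: [4.3, -7.9, -0.2]
grip_width: 0.0154
a 2.865 r 0.0398 x -0.1232 Ftan 6.73 Frad 2.10 Fx -5.54
time_s: 12.33
tcp_pos: [0.5111, -0.1311, 0.0373]
ee_rot: [3.131, 0.034, 2.742]
wrist_force: [3.8, -7.9, 0.4]
grip_width: 0.0153
a 2.913 r 0.0398 x -0.1231 Ftan 6.48 Frad 1.07 Fx -5.81
[[0.0023, 0.0001, 0.0006, 0], [0.0047, 0.0002, 0.0009, 0], [0.0071, 0.0004, 0.001, 0], [0.0095, 0.0005, 0.001, 0], [0.0119, 0.0006, 0.0008, 0]]
```

Tangential force is now 6.5 N, against 3.6–4.0 N free. That is about 2.5 N more, or roughly 50 N of clamping, and it rose at the rate the 30 N/mm pad should give. I'm stopping here and letting go.

```bash
python3 -m handwheel '[[0,0,0,0],[0,0,0,0],[0,0,0,0],[0,0,0,0]]' 0.05; python3 n.py 0.3 1|head -1; python3 -m handwheel '[[0,0,-0.02,0],[0,0,-0.05,0],[0,0,-0.09,0],[0,0,-0.13,0],[0,-0.01,-0.17,0]]'; python3 -m handwheel '[[0,-0.04,-0.03,0],[0,-0.08,-0.06,0],[0,-0.12,-0.08,0],[0.03,-0.15,-0.08,0],[0.06,-0.16,-0.08,0]]';  python3 -m handwheel '[[0.04,0,0,0],[0.08,0,0,0],[0.12,0,0,0],[0.16,0,0,0],[0.2,0,0,0]]'; python3 - <<'E'
from h import *; import cv2
a=env.capture("side")[...,::-1]; b=env.capture("top")[...,::-1]; cv2.imwrite("pics/side8.png",a); cv2.imwrite("pics/top8.png",b)
a=cv2.resize(a[100:260,170:300],(488,600),interpolation=cv2.INTER_CUBIC);b=cv2.resize(b[130:250,170:232],(310,600),interpolation=cv2.INTER_CUBIC)
cv2.imwrite("pics/c8.png",np.hstack([a,b])); print(env.observe()["tcp_pos"])
E
```

```text
time_s: 12.67
tcp_pos: [0.5103, -0.1308, 0.0368]
ee_rot: [3.131, 0.033, 2.742]
wrist_force: [0.3, -0.2, 0.9]
grip_width: 0.0368
a 2.935 r 0.0400 x -0.1232 Ftan 0.56 Frad -0.76 Fx -0.08
time_s: 13.08
tcp_pos: [0.5001, -0.1386, 0.2081]
ee_rot: [3.131, 0.032, 2.743]
wrist_force: [1.2, 0.8, -0.4]
grip_width: 0.0498
time_s: 13.5
tcp_pos: [0.3832, -0.2643, 0.2854]
ee_rot: [3.132, 0.033, 2.742]
wrist_force: [-0.9, -0.6, 0.7]
grip_width: 0.0503
time_s: 13.92
tcp_pos: [0.1968, -0.1863, 0.2778]
ee_rot: [3.132, 0.032, 2.74]
wrist_force: [0.1, 2.0, 2.4]
grip_width: 0.0504
[ 0.19442801 -0.18533451  0.27952351]
```

View pics/c8.png

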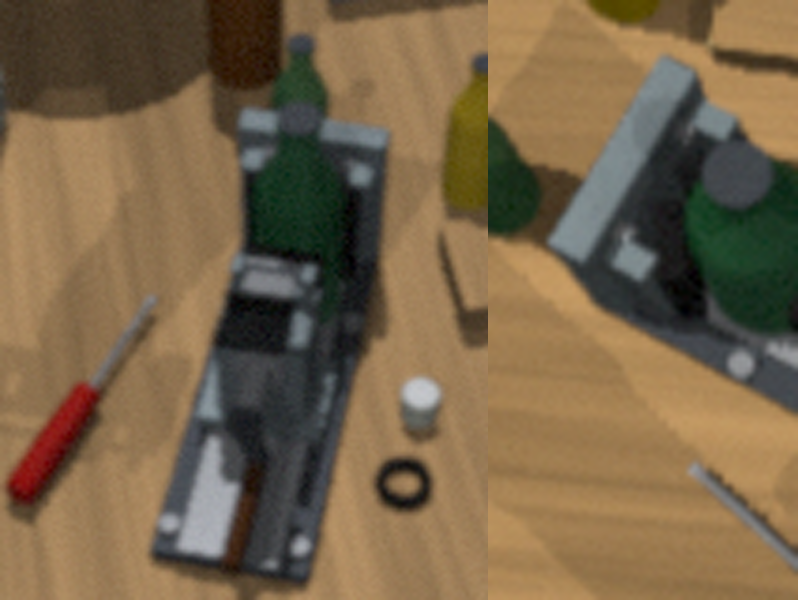

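The bottle stands upright with its cap at side crop (300,115) and top crop (738,175), the pad is against it, and everything else is where it was. As a last check I'll compare the cap's position before, after sliding and now, and look for motion of the other things.

```bash
python3 - <<'E'
from c import *; import cv2
def cap(i):
    t=cv2.imread("pics/top0.png"); T=t[155:178,212:236]
    out=[]
    for n,(r0,c0,h,w) in {"top":(158,216,16,16),"side":(125,241,16,16)}.items():
        tm=cv2.imread(f"pics/{n}0.png",0)[r0:r0+h,c0:c0+w]; im=cv2.imread(f"pics/{n}{i}.png",0)[r0-14:r0+h+14,c0-14:c0+w+14]
        s=cv2.matchTemplate(cv2.resize(im,None,fx=4,fy=4,interpolation=2),cv2.resize(tm,None,fx=4,fy=4,interpolation=2),cv2.TM_CCOEFF_NORMED)
        _,m,_,l=cv2.minMaxLoc(s); d=np.array(l)/4-14; out.append((n,d,round(m,2)))
        p=world(np.array([.1023,0,.21])); q=world(np.array([.1123,0,.21])); J=proj(n,q)-proj(n,p)
        print(i,n,d,"score %.2f"%m,"slide mm %.1f"%(10*d@J/(J@J)))
cap(6) if False else None
for i in (8,): cap(i)
a=cv2.imread("pics/side0.png").astype(int);b=cv2.imread("pics/side8.png").astype(int);m=(abs(a-b).max(2)>45).astype(np.uint8)
n,_,s,_=cv2.connectedComponentsWithStats(cv2.dilate(m,np.ones((3,3),np.uint8)));print([x.tolist() for x in s[1:] if x[4]>60])
E
```

```text
8 top [-1.5  -0.75] score 0.89 slide mm 3.7
8 side [ 0.25 -0.25] score 0.89 slide mm 1.1
[[69, 0, 32, 20, 474], [88, 21, 10, 12, 77], [0, 68, 134, 175, 10613], [218, 167, 37, 84, 1420], [37, 223, 14, 14, 110], [0, 240, 12, 7, 62], [225, 253, 9, 23, 135], [227, 257, 20, 55, 468], [49, 258, 12, 9, 80], [43, 265, 22, 42, 610], [33, 307, 10, 18, 131], [0, 327, 143, 57, 4506], [0, 328, 33, 20, 394]]
```

```bash
python3 -m handwheel '[[-0.04,0,0,0],[-0.08,0,0,0],[-0.08,0,0,0],[-0.08,0,0,0]]'; python3 -c "
from bench import env
print(env.job_done())"
```

```text
time_s: 14.35
tcp_pos: [0.2688, -0.2165, 0.2816]
ee_rot: [3.127, 0.037, 2.742]
wrist_force: [-0.4, 0.6, 0.3]
grip_width: 0.0498
the job is handed in; nothing more can be done
None
```

The bottle is clamped upright in the vise and the job is handed in, at 14.4 s of robot time. No verdict is reported, so the clamping force is my estimate.

- **Slide and lock:** I pressed the lever 10–12 mm with the closed fingers (about 17 N) and slid the jaw about 45 mm. I stopped when the sliding force rose from about 2 N to 4 N, which I took as light contact with the glass. Then I lifted off so that the lever could spring back.
- **Winding:** I gripped the crank handle and turned it from about 0.33 to 2.9 rad. The force at the handle rose from about 4 N to 6.5 N, roughly 50 N of clamping. The rate of rise fits the pad's stated stiffness. After letting go the force reading had an offset of about 0.5 N, so I put the clamping at 40–50 N.
- **Last checks:**
  - **Pictures:** The bottle is upright by the V. The screwdriver, stopper and seal look unmoved, as do the bottles in view. I did not check the mug, jar and brush one by one.
  - **Robot:** It stands clear, with about 0 N at the wrist.
- **Disagreement:** The cameras differ on how far the bottle moved towards the V: 3.7 mm from the top view, 1.1 mm from the side view. That the bottle is seated therefore rests mainly on the crank force.

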